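Tighten the deep clamp nut to hold the painted tile

ROBOT

A 6-joint arm with a two-finger parallel gripper is mounted at the origin on the work surface. World frame = base frame: x ahead of the robot, y to its left, z up, the work surface at z = 0. Lengths are in m, angles in rad, forces in N, time in s.
With the tool pointing down it reaches from about 0.3 to 0.875 m from the base axis. Payload 6.4 kg.
Tool frame: the origin (TCP) lies at the very end of the fingers, on their centre line; the grasp point (between the pads) lies 19 mm behind it; z points along the fingers, y is the line along which they close (so a half turn about z gives the same grasp; the last joint's range is limited). The gripper opens to 85 mm and grips with 20 to 120 N. Pads are 22 mm wide; open, the fingers measure 114 mm over their backs; the gripper's body (76 mm by 85 mm) begins 54 mm behind the grasp point. The pads swing forward as they close: fully open they stand 13 mm farther back than shut.
Start: joints at [1.091, 0.181, 1.607, -0, 1.354, -0.206], TCP at [0.155, 0.554, 0.231] pointing down, gripper open.
Joint ranges: [-2.99, 2.99], [-0.89, 2.07], [0.3, 2.58], [-1.14, 4.28], [0, 2.63], [-3.12, 3.12]. Speed limits (rad/s): [2.57, 2.57, 3.01, 3.14, 3.14, 3.14].

INTERFACE

Orientations are given as a unit quaternion [w, x, y, z].
In Python, from bench import ctrl gives the robot as it stands.
- The arm moves only by the tool jog_arm, never from a script. Its argument "series" is a list that holds one entry, the list of rows, each a list of 7 numbers: the shift along the tool's x, y, z in mm, then the turn, a rotation vector about the tool's x, y, z in rad, then the finger opening in mm, from 0 to 85.4. In form: [[[tx, ty, tz, rx, ry, rz, gripper], ...]]. A call has exactly 10 rows; each row shifts and turns the commanded pose from where the row before left it, along the tool's axes as they then stand; what a row does not reach is not made up. A row lasts 1/10 s, in which the tool goes at most 50 mm and 8.59 degrees, less where a joint would pass 70% of its speed; a pose out of reach is approached as far as the arm can. A call with a gripper value outside its range is refused whole. The fingers move at their own pace and stop on an object; the grip force is fixed at half the most. Time passes only in rows, so rows that do not move let the fingers close, or fill a call up. It gives the time, the measured TCP pose, the force, the opening and the grip force at its end, in the units of the state.
- ctrl.get_obs(): the state, without advancing time (a new reading comes with each control period).
- ctrl.camera(name): name is "side" or "top" or "wrist"; returns a dict with "frame" (420x560x3 uint8, blue, green, red), "z_map" (420x560 float32, m along the optical axis (not along the pixel's ray), 0 where there is no reading), "fx", "fy", "cx", "cy" (pixels), "xyz" and "rotation" of the camera in the world. Camera axes: x right, y down, z forward; pixel columns grow to the right and rows downward; lengths in m; the calibration is good to about 2 mm. A picture is of the moment at which its call begins.
- ctrl.hand_in(): hands the job in; it is judged then, once.
The state is a dict: "time_s": time; "q": joint angles; "dq": joint speeds; "joint_efforts": joint torques, N m; "eef_pos": TCP position; "eef_rot": TCP orientation; "wrist_force": force on the tool from outside, world axes, zero at the start; "torque": the same for the moment, N m; "opening": opening from 0.0 (shut) to 1.0 (fully open); "grasp_force": force on a finger pad.
Only numpy, scipy, OpenCV 4.12 (cv2) and the standard library are available. Lean on these libraries where they do the work, as an engineer would, in place of code of your own. Each camera call takes 0.05 s, during which the arm holds its last target. There are 200 camera calls.

TASK

Take the orange-handled socket key out of its wooden stand, lower it into the deep bore of the green clamp until its socket has fully dropped over the hidden nut at the bottom, and turn it clockwise until the red jaw grips the tile against the fence and you feel about 0.2 N m: much more may break the tile. Then let go and leave the key standing on the nut. Touch neither jaw nor tile with the hand, lean only gently on the nut and the bore, and do not disturb the things around.

Things in the scene. Friction and masses are not known exactly. Their poses are not given: they have to be found in the camera images.
- clamp: Bench clamp fixed to the table. Origin: on the table under the bore's axis; +x runs from the green column along the bed to the fence, z up. Column 80 x 80 mm, top 105 mm above the table, with an upright bore in its middle. Bed 120 mm wide, its top 12 mm above the table. The fence is bolted on its far end. Turning the nut moves the jaw towards the fence.
- bore_mouth (a point): Centre of the bore's mouth, 105 mm above the table. Round bore, 44 mm diameter, 85 mm deep, with a 3 mm chamfer at the mouth; the floor is 20 mm above the table. The nut is centred on the bore. The key must lean on bore or nut with less than 35 N. Axes as the clamp's.
- nut_place (a point): Centre of the bore's floor, where the square nut sits: 20 x 20 x 16 mm plus a 4.5 mm cone on top that centres the socket; its rotation is random. Clockwise from above closes the jaw, 5 mm per rad. The nut's own friction is 0.1 N m; jaw force adds 0.005 N m per newton. Friction holds: a hand at rest may feel up to 0.2 N m less than while turning. Let go, it springs back to 20 N at most.
- fence: Aluminium fence bolted across the end of the clamp's bed (place varies by a few mm), 18 x 120 x 34 mm. Origin: on the bed, at the middle of the lower edge of its inner face, which looks towards the jaw; axes as the clamp's.
- jaw: Face of the clamp's red jaw, 7 x 70 x 24 mm, rubber in front, backed by springs of 25 N per mm on the red jaw block behind it (26 mm long), which only the nut drives along the clamp's +x; the nut needs about 0.6 to 1.3 rad until it bites. Origin: middle of the lower edge of the front (rubber) side, 14 mm above the table.
- tile: Painted white ceramic tile, 100 x 100 x 12 mm, 0.25 kg, lying loose on the clamp's bed between jaw and fence. Origin: centre of its underside. It breaks when the jaw presses with more than 85 N.
- key: Socket key, 168 mm long, about 0.3 kg, standing in the stand, socket down. Origin: centre of the socket's rim (lower end), z up along the shaft (16 mm diameter). Orange flat grip on top: 60 mm along the key's x, 14 mm thick along its y, from 132 to 168 mm above the origin.
- key_socket (a point): Centre of the rim of the key's socket (the key's origin and axes). Square inside, 22.4 mm wide, 22 mm deep, flats square to x and y: it fits the nut every quarter turn, with about 0.13 rad of play either way; 39 mm across outside. Its rim is 20 mm above the table when fully on the nut, 36 mm when resting unfitted on the nut's top.
- stand: Wooden stand fixed to the table, 70 x 70 x 60 mm high, with an upright 44 mm hole whose floor is 10 mm above the table. Origin: centre of its underside. The key stands in the hole.
- brush_jar: Terracotta jar with brushes, bystander: 72 mm diameter, 180 mm high. Origin: centre of its underside.
- glaze_pot: Small lidded pot, bystander: 56 mm diameter, 60 mm high. Origin: centre of its underside.
- water_cup: White mug, bystander: 70 mm diameter, 80 mm high. Origin: centre of its underside.
There are look-alikes about, which are no part of the job. There is more than one size of the tile; the one meant has the size given above.

How it is judged:
By the outcome, as a careful person would: the job done as asked, in the order asked, and still so for the second after the job is handed in, with the robot touching nothing.
It also fails if it takes over 72 s, if anything falls off the work surface, if the arm or the gripper's body presses on something with over 40 N, if the wrist force passes 120 N, or if a joint passes its speed limit or range.

## Working session

There is one attempt and no reset: what is moved stays moved. The work goes in short steps, Python scripts to look and compute and a tool call to move; the robot and the scene stay as the last step left them, time stands still between calls to the robot, and variables do not carry over. Pictures are saved under pics/ and viewed, at most 13 in all, crops included, and the job is handed in when it is done.

Besides the shell and the picture viewer there is one more tool, called after ">>>" by a JSON object that holds its "api" and its "payload". jog_arm: Moves the arm, as the interface text tells. Its arguments: {"type":"object","properties":{"series":{"type":"array"}},"required":["series"]}

```bash
mkdir -p pics; ls
python3 - <<'E'
from bench import ctrl
import cv2,numpy as np
o=ctrl.get_obs();print({k:np.round(v,3) for k,v in o.items()})
for n in("top","side"):
    c=ctrl.camera(n);cv2.imwrite(f"pics/{n}0.png",c["frame"]);print(n,c["fx"],c["cx"],c["cy"],c["xyz"],np.round(c["rotation"],3).tolist())
    np.savez(f"{n}0.npz",**c)
E
```

```text
pics
{'time_s': np.float64(0.0), 'q': array([ 1.091,  0.182,  1.608, -0.   ,  1.354, -0.206]), 'dq': array([ 0.002,  0.   ,  0.002,  0.001, -0.001,  0.   ]), 'joint_efforts': array([ 0.0000e+00, -4.4486e+01, -3.5134e+01, -0.0000e+00,  9.0000e-03,
        0.0000e+00]), 'eef_pos': array([0.155, 0.553, 0.23 ]), 'eef_rot': array([-0.   ,  0.136,  0.991, -0.001]), 'wrist_force': array([-0.343,  0.576,  0.774]), 'torque': array([ 0.018,  0.028, -0.052]), 'grasp_force': np.float64(0.0), 'opening': np.float64(1.001)}
top 456.9549126743691 280.5615535942049 209.0112460164593 [ 0.50200056 -0.00185543  1.30016522] [0.024, -0.7, 0.714, -0.025]
side 406.3202170015235 276.07556250439103 205.26614883054464 [ 0.47666967 -0.74410023  0.83880165] [-0.38, 0.923, -0.054, 0.022]
```

View pics/top0.png

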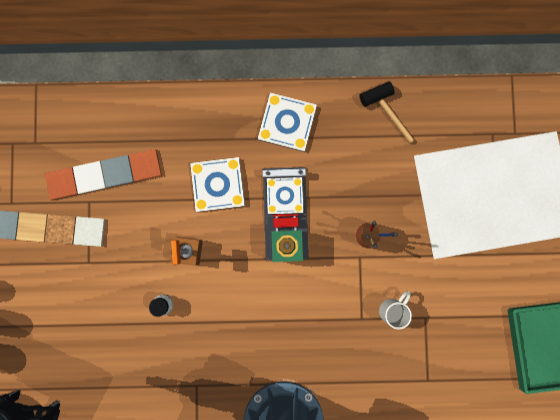

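View pics/side0.png

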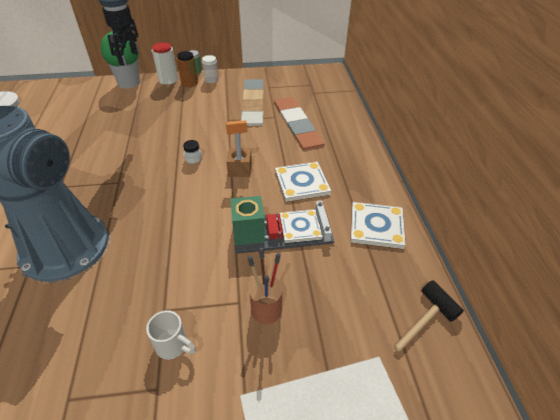

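The top view shows the clamp column and bore at (287,245), the clamp's tile at (285,195), the orange key grip at (176,252) over its stand at about (190,252), the glaze pot at (160,305), the jar at (368,234) and the mug at (397,312). In the side view the grip is at (237,127) and the bore at (247,208). For the key there is only one orange-handled tool; the things that could be mistaken for it are the hammer (top 395,110) and the brushes (390,235). Two loose large tiles, (288,121) and (217,184), look like the clamp's tile.

```bash
cat > h.py <<'E'
import numpy as np,cv2
from scipy.spatial.transform import Rotation as R
def rot(q): return R.from_quat(np.r_[q[1:],q[0]]).as_matrix()
def ray(c,u,v): return rot(c["rotation"])@np.array([(u-c["cx"])/c["fx"],(v-c["cy"])/c["fy"],1])
def plane(c,u,v,z):
    d=ray(c,u,v); p=np.array(c["xyz"]); return p+d*(z-p[2])/d[2]
def cloud(c):
    v,u=np.indices(c["z_map"].shape); d=np.stack([(u-c["cx"])/c["fx"],(v-c["cy"])/c["fy"],np.ones(u.shape)],-1)
    return (d*c["z_map"][...,None])@rot(c["rotation"]).T+np.array(c["xyz"])
def tri(c1,p1,c2,p2):
    a=np.array(c1["xyz"]);b=np.array(c2["xyz"]);d=ray(c1,*p1);e=ray(c2,*p2)
    s=np.linalg.lstsq(np.stack([d,-e],1),b-a,rcond=None)[0]; P=a+d*s[0];Q=b+e*s[1]
    return (P+Q)/2,np.linalg.norm(P-Q)
def mask(f,lo,hi,box):
    m=cv2.inRange(cv2.cvtColor(f,cv2.COLOR_BGR2HSV),np.array(lo),np.array(hi)); k=np.zeros_like(m);x0,y0,x1,y1=box
    k[y0:y1,x0:x1]=m[y0:y1,x0:x1]; return k
E
python3 - <<'E'
from h import *
np.set_printoptions(precision=4,suppress=True)
t=dict(np.load("top0.npz"));s=dict(np.load("side0.npz"))
ct,cs=cloud(t),cloud(s)
def big(m):
    n,l,st,ce=cv2.connectedComponentsWithStats(m);i=1+st[1:,4].argmax();return l==i,ce[i],st[i]
for n,c,C,b in(("top",t,ct,(165,232,215,272)),("side",s,cs,(222,115,252,140))):
    m=mask(c["frame"],(5,180,150),(18,255,255),b); m,ce,st=big(m); P=C[m];z=np.percentile(P[:,2],90)
    Q=P[P[:,2]>z-.004]; r=cv2.minAreaRect((Q[:,:2]*1000).astype(np.float32)); print(n,"grip",ce,st,"z90",z,r)
for n,c,C,b in(("top",t,ct,(268,230,308,264)),("side",s,cs,(230,195,266,240))):
    m=mask(c["frame"],(20,80,120),(35,255,255),b);ys,xs=np.nonzero(m)
    e=cv2.minEnclosingCircle(np.c_[xs,ys].astype(np.float32)) ; print(n,"ring",e,cv2.fitEllipse(cv2.convexHull(np.c_[xs,ys].astype(np.int32))), C[m>0].mean(0))
    m=mask(c["frame"],(60,100,30),(90,255,255),b)>0;P=C[m];Q=P[abs(P[:,2]-.105)<.004];print(len(Q),np.median(Q[:,2]),cv2.minAreaRect((Q[:,:2]*1000).astype(np.float32)))
f=np.hstack([cv2.resize(t["frame"][225:280,150:210],None,fx=6,fy=6),cv2.resize(t["frame"][160:270,255:315],(180,330)),cv2.resize(s["frame"][110:180,215:265],(236,330))]) if 0 else None
a=cv2.resize(t["frame"][225:275,150:210],(480,400));b=cv2.resize(s["frame"][115:185,215:265],(286,400));cv2.imwrite("pics/crop0.png",np.hstack([a,b]))
E
```

```text
top grip [173.8676 252.1176] [171 240   7  25 136] z90 0.1789182451995417 ((476.3479309082031, 132.3126983642578), (267.3616943359375, 56.16324996948242), 88.96086120605469)
side grip [245. 123.] [245 123   1   1   1] z90 0.17479695800711326 ((504.04852294921875, 252.04824829101562), (0.0, 0.0), 0.0)
top ring ((282.8333435058594, 249.1666717529297), 16.043445587158203) ((283.8740234375, 248.5093231201172), (21.725004196166992, 32.11431884765625), 42.83132553100586) [ 0.4891 -0.0194  0.1006]
417 0.1036294971305145 ((489.247802734375, -19.101890563964844), (76.88518524169922, 79.32413482666016), 1.013973593711853)
side ring ((246.0, 205.5), 17.755380630493164) ((243.86500549316406, 205.37493896484375), (21.30747413635254, 41.97853088378906), 81.31437683105469) [ 0.4873 -0.0187  0.103 ]
8 0.10429013658024366 ((494.4590759277344, -47.553138732910156), (73.20890808105469, 57.96144104003906), 58.22726821899414)
```

View pics/crop0.png

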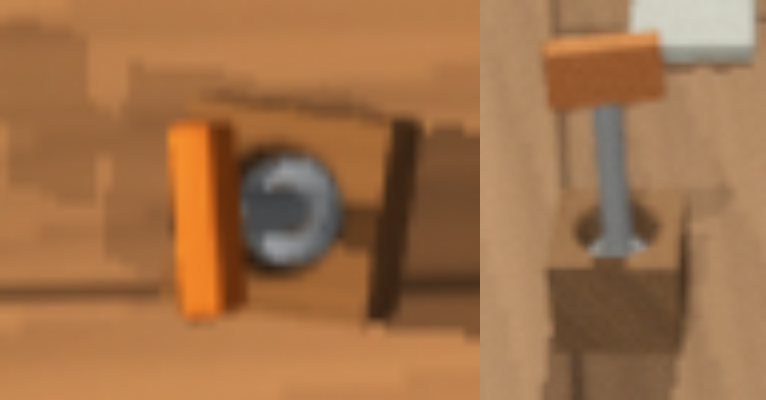

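The crop confirms the choice: an orange flat grip, with its top at crop (200,220), which is top pixel (175,252). It is on a grey shaft whose silver socket stands in the wooden stand, and its long side runs roughly along world x.

Run:
```python
from h import *
np.set_printoptions(precision=4,suppress=True)
t=dict(np.load("top0.npz"));s=dict(np.load("side0.npz"))
ct,cs=cloud(t),cloud(s)
def rect(P): return cv2.minAreaRect((P[:,:2]*1000).astype(np.float32))
near=lambda C,z0,z1:(C[...,2]>z0)&(C[...,2]<z1)&(abs(C[...,0]-.48)<.08)&(abs(C[...,1]-.22)<.08)
for n,c,C in(("top",t,ct),("side",s,cs)):
    m=near(C,.135,.2);m2=near(C,.17,.19);v,u=np.nonzero(m2)
    print(n,m.sum(),rect(C[m]),m2.sum(),C[m2].mean(0),rect(C[m2]),u.min(),u.max(),v.min(),v.max())
    m=near(C,.05,.068);print(" stand",m.sum(),np.median(C[m][:,2]),rect(C[m]))
# colour: orange grip top bright face
m=mask(t["frame"],(5,190,200),(18,255,255),(165,232,185,272));cn=max(cv2.findContours(m,0,2)[0],key=cv2.contourArea);r=cv2.minAreaRect(cn);print("top face px",r)
print("on z.178",plane(t,*r[0],.178),[plane(t,*p,.178)[:2] for p in cv2.boxPoints(r)])
m=mask(s["frame"],(3,120,90),(18,255,255),(222,118,250,137)); 
for y in range(118,137): 
    x=np.nonzero(m[y])[0]; print(y,x.min() if len(x) else 0,x.max() if len(x) else 0,end="; ")
# tile, jaw, fence
tile=plane(t,285,195,.024);print("\ntile",tile)
m=mask(t["frame"],(0,180,120),(4,255,255),(270,205,305,235));P=ct[m>0];print("jaw",P.min(0),P.max(0))
b=(slice(230,264),slice(268,308));P=ct[b].reshape(-1,3);Q=P[abs(P[:,2]-.105)<.004];print("column",rect(Q))
P=cs[190:235,228:270].reshape(-1,3);Q=P[abs(P[:,2]-.105)<.004];print("columns",rect(Q))
for nm,x,y in(("pot",.37,.27),("jar",.52,-.22)):
    C=ct.reshape(-1,3);Q=C[(np.hypot(C[:,0]-x,C[:,1]-y)<.07)&(C[:,2]>.04)];print(nm,Q.min(0),Q.max(0))
```

```text
top 205 ((477.9610900878906, 258.4715576171875), (58.4984130859375, 15.173810958862305), 4.142215728759766) 144 [0.4783 0.2578 0.1757] ((478.564453125, 258.5648193359375), (57.28132629394531, 15.074891090393066), 4.142215728759766) 171 178 241 264
 stand 339 0.05802640863685471 ((478.67242431640625, 258.67120361328125), (71.43988800048828, 69.91334533691406), 81.48396301269531)
side 266 ((479.0797424316406, 252.3140106201172), (59.91716766357422, 20.101722717285156), 4.950507640838623) 97 [0.4779 0.2516 0.1759] ((478.4167175292969, 253.13436889648438), (58.81879806518555, 18.313480377197266), 5.85642147064209) 226 246 121 127
 stand 310 0.058865464882734475 ((479.3313293457031, 254.29989624023438), (75.03181457519531, 70.49408721923828), 82.20204162597656)
top face px ((173.74871826171875, 252.4822235107422), (23.29778480529785, 4.559810638427734), 85.91438293457031)
on z.178 [0.4787 0.2584 0.178 ] [array([0.5068, 0.2659]), array([0.5074, 0.2548]), array([0.4507, 0.251 ]), array([0.4501, 0.2621])]
118 0 0; 119 234 234; 120 230 239; 121 227 245; 122 225 245; 123 225 245; 124 225 246; 125 225 246; 126 225 247; 127 226 247; 128 226 247; 129 226 247; 130 226 247; 131 226 247; 132 226 246; 133 227 242; 134 227 232; 135 229 229; 136 0 0; 
tile [ 0.6298 -0.0185  0.024 ]
jaw [ 0.502  -0.0504  0.0065] [0.5762 0.0165 1.3002]
column ((487.6984558105469, -18.893882751464844), (79.89543914794922, 79.83343505859375), 0.8396589159965515)
columns ((487.9654235839844, -22.723724365234375), (80.00736999511719, 83.4487533569336), 0.9723273515701294)
pot [0.3147 0.3047 0.0428] [0.3549 0.3377 0.0642]
jar [ 0.4776 -0.2888  0.04  ] [ 0.5457 -0.2101  0.1862]
```

```bash
cat >> h.py <<'E'
def go(o,xyz,yaw_y):
    """shift in tool axes mm and turn about tool z (tool down) to reach xyz with tool y at yaw"""
    M=rot(o["eef_rot"]);d=M.T@(np.array(xyz)-o["eef_pos"])*1000
    T=np.array([[np.sin(yaw_y),np.cos(yaw_y),0],[-np.cos(yaw_y),np.sin(yaw_y),0],[0,0,-1]])
    return np.round(d,1),np.round(R.from_matrix(M.T@T).as_rotvec(),4)
E
python3 - <<'E'
from h import *
from bench import ctrl
np.set_printoptions(precision=4,suppress=True)
o=ctrl.get_obs();c=ctrl.camera("wrist");M=rot(o["eef_rot"])
print("cam in tool",M.T@(c["xyz"]-o["eef_pos"]),"\n",M.T@rot(c["rotation"]),c["fx"])
print(M)
print(go(o,[.4785,.2565,.25],np.radians(94.1)))
print(go(o,[.488,-.020,.30],np.radians(94.1)))
E
```

```text
cam in tool [ 0.0678  0.0009 -0.1428] 
 [[-0.001  -0.9642 -0.2653]
 [ 1.     -0.0012  0.0006]
 [-0.0009 -0.2653  0.9642]] 326.6079245646074
[[-0.9628  0.2704 -0.0007]
 [ 0.2704  0.9628 -0.0014]
 [ 0.0003 -0.0016 -1.    ]]Traceback (most recent call last):
  File "<stdin>", line 7, in <module>
  File "h.py", line 21, in go
    return np.round(d,1),np.round(R.from_matrix(M.T@T).as_rotvec(),4)
                                  ~~~~~~~~~~~~~^^^^^^^
  File "scipy/spatial/transform/_rotation.pyx", line 1143, in scipy.spatial.transform._rotation.Rotation.from_matrix
ValueError: Non-positive determinant (left-handed or null coordinate frame) in rotation matrix 0: [[-0.941   0.3385 -0.0003]
 [ 0.3385  0.941   0.0016]
 [-0.0008 -0.0013  1.    ]].
```

```bash
sed -i 's/T=np.array.*/s,k=np.sin(yaw_y),np.cos(yaw_y);T=np.array([[-s,k,0],[k,s,0],[0,0,-1]])/' h.py
sed -i 's/d=M.T@(np.array(xyz)-o\["eef_pos"\])\*1000/d=None/; s/return np.round(d,1)/d=T.T@(np.array(xyz)-o["eef_pos"])*1000;return np.round(d,1)/' h.py
python3 - <<'E'
from h import *
from bench import ctrl
o=ctrl.get_obs()
print(go(o,[.556,-.020,.20],np.radians(94.1)))
E
```

```text
(array([-358.7, -600.4,   30.6]), array([-0.0013, -0.0005, -0.3454]))
```

>>> {"api": "jog_arm", "payload": {"series": [[[0,0,0,0,0,-0.115,85],[0,0,0,0,0,-0.115,85],[0,0,0,0,0,-0.115,85],[-22.4,-37.5,0,0,0,0,85],[-22.4,-37.5,0,0,0,0,85],[-22.4,-37.5,0,0,0,0,85],[-22.4,-37.5,0,0,0,0,85],[-22.4,-37.5,0,0,0,0,85],[-22.4,-37.5,0,0,0,0,85],[-22.4,-37.5,0,0,0,0,85]]]}}

```text
time_s: 1.15
eef_pos: [0.3311, 0.3013, 0.2312]
eef_rot: [0.0, -0.036, 0.999, 0.0]
wrist_force: [1.3, 0.8, 1.0]
opening: 0.993
grasp_force: 0.0
```

>>> {"api": "jog_arm", "payload": {"series": [[[-22.4,-37.5,0,0,0,0,85],[-22.4,-37.5,0,0,0,0,85],[-22.4,-37.5,0,0,0,0,85],[-22.4,-37.5,0,0,0,0,85],[-22.4,-37.5,0,0,0,0,85],[-22.4,-37.5,0,0,0,0,85],[-22.4,-37.5,0,0,0,0,85],[-22.4,-37.5,0,0,0,0,85],[-22.4,-37.5,0,0,0,0,85],[0,0,30,0,0,0,85]]]}}

```text
time_s: 2.15
eef_pos: [0.5609, -0.0247, 0.2049]
eef_rot: [0.005, -0.033, 0.999, -0.002]
wrist_force: [0.2, -0.1, 0.6]
opening: 0.997
grasp_force: 0.0
```

Run:
```python
from h import *
from bench import ctrl
np.set_printoptions(precision=4,suppress=True)
o=ctrl.get_obs();c=ctrl.camera("wrist");np.savez("w1.npz",**c)
print(o["eef_pos"],o["time_s"],c["xyz"],o["q"],go(o,[.556,-.02,.20],np.radians(94.1)))
cv2.imwrite("pics/w1.png",c["frame"])
# where the bore should appear
K=rot(c["rotation"]).T@(np.array([.488,-.02,.105])-c["xyz"]);print(c["fx"]*K[0]/K[2]+c["cx"],c["fy"]*K[1]/K[2]+c["cy"])
```

```text
[ 0.5609 -0.0247  0.2049] 2.15 [ 0.4922 -0.0276  0.3471] [-0.2547  0.1689  1.676  -0.0013  1.2865 -1.8919] (array([4.6, 5. , 4.9]), array([-0.0044,  0.0092, -0.0048]))
292.11750751625215 111.24097840911894
```

View pics/w1.png

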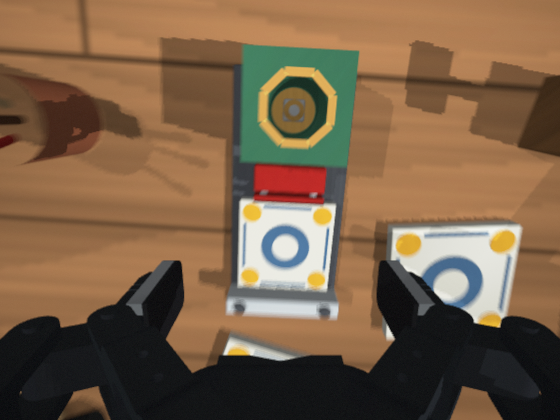

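The wrist picture shows the bore mouth ring at (297,107), the nut inside at (294,110), the red jaw at (290,180) and the tile at (287,246). I'll go lower for a sharper look at the nut.

>>> {"api": "jog_arm", "payload": {"series": [[[5,5,25,0,0,0,85],[0,0,25,0,0,0,85],[0,0,0,0,0,0,85],[0,0,0,0,0,0,85],[0,0,0,0,0,0,85],[0,0,0,0,0,0,85],[0,0,0,0,0,0,85],[0,0,0,0,0,0,85],[0,0,0,0,0,0,85],[0,0,0,0,0,0,85]]]}}

```text
time_s: 3.2
eef_pos: [0.5503, -0.0148, 0.1514]
eef_rot: [0.0, -0.036, 0.999, -0.0]
wrist_force: [0.6, -0.4, -0.7]
opening: 0.996
grasp_force: 0.0
```

Run:
```python
from h import *
from bench import ctrl
np.set_printoptions(precision=4,suppress=True)
o=ctrl.get_obs();c=ctrl.camera("wrist");np.savez("w2.npz",**c)
print(o["eef_pos"],o["time_s"],c["xyz"],o["eef_rot"])
m=mask(c["frame"],(15,90,140),(35,255,255),(220,20,380,160))
cn=np.vstack([k for k in cv2.findContours(m,0,2)[0] if cv2.contourArea(k)>20]);e=cv2.fitEllipse(cv2.convexHull(cn));print("ring",e,plane(c,*e[0],.105))
K=rot(c["rotation"]).T@(np.array([.488,-.02,.04])-c["xyz"]);u,v=c["fx"]*K[0]/K[2]+c["cx"],c["fy"]*K[1]/K[2]+c["cy"];print(u,v)
C=cloud(c);u,v=int(e[0][0]),int(e[0][1])
Z=C[v-25:v+26,u-25:u+26,2]*1000;print(Z[::3,::3].round(0).astype(int))
g=c["frame"][v-40:v+40,u-50:u+50];g=cv2.resize(g,(800,640)[:2],interpolation=cv2.INTER_CUBIC)[20:620];cv2.imwrite("pics/w2.png",cv2.convertScaleAbs(g,alpha=1.6));print(u-50,v-40)
```

```text
[ 0.5503 -0.0148  0.1514] 3.2 [ 0.4829 -0.0185  0.2942] [ 0.0001 -0.0356  0.9994 -0.    ]
ring ((281.1576232910156, 123.38453674316406), (103.50395965576172, 104.79113006591797), 162.2122344970703) [ 0.4848 -0.0175  0.105 ]
277.0935460064594 126.61075747639856
[[ 85  70  57  41  23  21  22  21  22  19  20  20  23  37  51  65  80]
 [ 72  53  33  21  21  21  22  20  22  20  22  21  22  20  30  49  65]
 [ 57  36  20  21  21  21  21  21  21  22  20  21  21  23  20  27  49]
 [ 40  21  21  22  21  20  20  21  21  21  20  21  20  21  21  20  34]
 [ 26  21  22  20  21  21  21  22  21  19  21  21  22  21  19  21  21]
 [ 21  21  21  20  35  36  37  37  38  38  35  36  34  21  21  22  21]
 [ 20  21  22  22  35  36  37  40  39 294  38  36  35  19  20  21  22]
 [ 20  21  22  21  36  37  39  37  37  36  41  39  37  21  21  21  21]
 [ 21  20  22  21  35  38  40  36  36  35  37  41  36  21  22  20  22]
 [ 20  20  21  21  36  39  41  37  37  35  35  40  36  21  20  21  21]
 [ 20  22  21  21  36  40  40  36  35  36  41  39  35  22  21  21  20]
 [ 21  20  20  20  35  37  38  40  37  39  40  37  36  22  22  21  20]
 [ 20  20  20  21  34  37  37  37  39  38  37  35  34  21  20  20  21]
 [ 27  20  21  21  21  20  34  35  35  34  36  35  20  21  20  22  22]
 [ 40  20  20  21  20  21  22  21  21  20  21  21  21  22  21  21  33]
 [ 55  34  21  22  22  21  21  20  21  21  21  21  21  21  20  30  48]
 [ 67  51  35  19  22  20  20  22  21  20  22  22  21  20  29  45  62]]
231 83
```

View pics/w2.png

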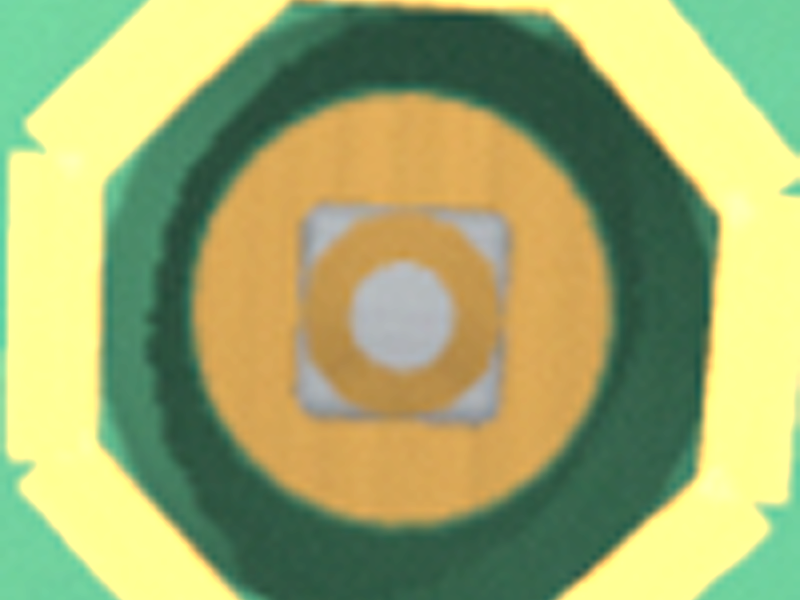

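The crop shows the square nut, centred at about crop (403,315), turned about 2.5° clockwise in the image. The round floor is centred at about (402,308). Next I measure both, then look at the key from the same relative camera place.

Run:
```python
from h import *
from bench import ctrl
np.set_printoptions(precision=4,suppress=True)
c=dict(np.load("w2.npz"));C=cloud(c);x0,y0,x1,y1=231,75,331,171
z=np.zeros(C.shape[:2]);z[y0:y1,x0:x1]=C[y0:y1,x0:x1,2]
for n,lo,hi,h in(("nut",.030,.046,.036),("floor+nut",.012,.046,.020)):
    m=((z>lo)&(z<hi)).astype(np.uint8);m=cv2.morphologyEx(m,cv2.MORPH_OPEN,np.ones((3,3)))
    if n!="nut": m[ : ]=m
    k=max(cv2.findContours(m,0,2)[0],key=cv2.contourArea)
    P=np.array([plane(c,*p,h) for p in k[:,0].astype(float)]);r=cv2.minAreaRect((P[:,:2]*1000).astype(np.float32));print(n,r)
    if n!="nut":print(cv2.fitEllipse((P[:,:2]*1000).astype(np.float32)))
m=mask(c["frame"],(0,0,70),(179,70,255),(260,95,305,145))  # silver nut corners
ys,xs=np.nonzero(m);P=np.array([plane(c,a,b,.036) for a,b in zip(xs,ys)]);print("silver",len(xs),cv2.minAreaRect((P[:,:2]*1000).astype(np.float32)))
o=ctrl.get_obs()
# camera over key (height 0.178) with the TCP 100 up
print(go(o,[.4785+.068,.2565,.235],np.radians(94.1)))
```

```text
nut ((486.0657653808594, -17.563804626464844), (19.231264114379883, 19.257543563842773), 4.01481294631958)
floor+nut ((486.3360595703125, -17.48809814453125), (47.899600982666016, 48.04033279418945), 4.011608600616455)
((486.46826171875, -17.49860191345215), (47.720252990722656, 47.77023696899414), 59.65194320678711)
silver 293 ((486.3281555175781, -17.309982299804688), (19.53471565246582, 19.372676849365234), 0.9537200927734375)
(array([-15.6, 270.9, -83.7]), array([ 0.    , -0.    , -0.0004]))
```

>>> {"api": "jog_arm", "payload": {"series": [[[0,0,-42,0,0,0,85],[0,0,-42,0,0,0,85],[-3.6,46,0,0,0,0,85],[-4,45,0,0,0,0,85],[-4,45,0,0,0,0,85],[-4,45,0,0,0,0,85],[0,45,0,0,0,0,85],[0,45,0,0,0,0,85],[0,0,0,0,0,0,85],[0,0,0,0,0,0,85]]]}}

```text
time_s: 4.25
eef_pos: [0.5461, 0.2575, 0.235]
eef_rot: [-0.0, -0.037, 0.999, -0.0]
wrist_force: [0.0, -0.8, 0.2]
opening: 0.995
grasp_force: 0.0
```

>>> {"api": "jog_arm", "payload": {"series": [[[0,0,0,0,0,0,85],[0,0,0,0,0,0,85],[0,0,0,0,0,0,85],[0,0,0,0,0,0,85],[0,0,0,0,0,0,85],[0,0,0,0,0,0,85],[0,0,0,0,0,0,85],[0,0,0,0,0,0,85],[0,0,0,0,0,0,85],[0,0,0,0,0,0,85]]]}}

```text
time_s: 5.25
eef_pos: [0.5466, 0.2567, 0.2353]
eef_rot: [0.0, -0.036, 0.999, 0.0]
wrist_force: [-0.0, 0.6, -0.3]
opening: 0.997
grasp_force: 0.0
```

Run:
```python
from h import *
from bench import ctrl
np.set_printoptions(precision=4,suppress=True)
o=ctrl.get_obs();c=ctrl.camera("wrist");np.savez("w3.npz",**c);C=cloud(c)
print(o["eef_pos"],o["time_s"],c["xyz"],o["eef_rot"])
cv2.imwrite("pics/w3.png",c["frame"])
g=(abs(C[...,0]-.48)<.06)&(abs(C[...,1]-.256)<.06)
for n,lo,hi in(("grip",.168,.19),("stand",.05,.066)):
    m=(g&(C[...,2]>lo)&(C[...,2]<hi)).astype(np.uint8);k=max(cv2.findContours(m,0,2)[0],key=cv2.contourArea)
    h=np.median(C[m>0][:,2]);P=np.array([plane(c,*p,h) for p in k[:,0].astype(float)]);print(n,h,cv2.minAreaRect((P[:,:2]*1000).astype(np.float32)),C[m>0].mean(0))
m=mask(c["frame"],(3,150,120),(18,255,255),(150,20,420,250));k=max(cv2.findContours(m,0,2)[0],key=cv2.contourArea)
P=np.array([plane(c,*p,.178) for p in k[:,0].astype(float)]);r=cv2.minAreaRect((P[:,:2]*1000).astype(np.float32));print("orange",r)
```

```text
[0.5466 0.2567 0.2353] 5.25 [0.4792 0.253  0.3781] [ 0.     -0.0356  0.9994  0.    ]
grip 0.17784172600344036 ((477.1326904296875, 259.99853515625), (58.91733932495117, 13.726029396057129), 4.032978534698486) [0.4759 0.2597 0.1777]
stand 0.0600063803761576 ((474.3388977050781, 242.3682861328125), (34.736183166503906, 70.1434097290039), 81.90457916259766) [0.4753 0.2588 0.0599]
orange ((476.899169921875, 257.60321044921875), (43.73235321044922, 59.39544677734375), 81.46543884277344)
```

View pics/w3.png

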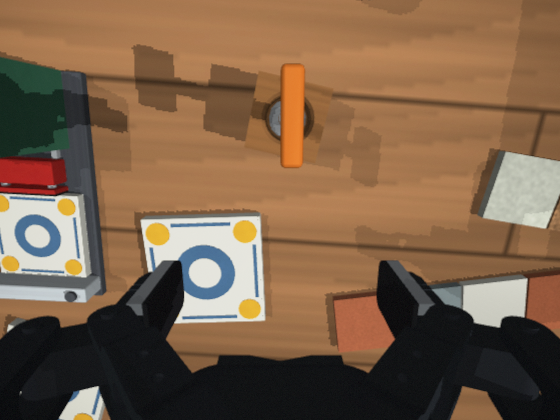

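The wrist view shows the orange grip at (292,115), its long side parallel to the image's vertical, with the socket in the stand hole behind it at (285,118). The key-to-bore offset agrees between the top and wrist cameras within about 0.2 mm. I'll move in and grasp.

Run:
```python
from h import *
from bench import ctrl
print(go(ctrl.get_obs(),[.478,.258,.146],np.radians(94.1)))
```

```text
(array([68.3,  6.1, 89.3]), array([-0.    , -0.    , -0.0002]))
```

>>> {"api": "jog_arm", "payload": {"series": [[[34,3,0,0,0,0,85],[34.3,3.1,0,0,0,0,85],[0,0,0,0,0,0,85],[0,0,0,0,0,0,85],[0,0,20,0,0,0,85],[0,0,20,0,0,0,85],[0,0,20,0,0,0,85],[0,0,20,0,0,0,85],[0,0,9.3,0,0,0,85],[0,0,0,0,0,0,85]]]}}

```text
time_s: 6.3
eef_pos: [0.4779, 0.2575, 0.1447]
eef_rot: [-0.001, -0.035, 0.999, -0.0]
wrist_force: [-0.2, 0.6, 0.1]
opening: 0.998
grasp_force: 0.0
```

>>> {"api": "jog_arm", "payload": {"series": [[[0,0,0,0,0,0,60],[0,0,0,0,0,0,45],[0,0,0,0,0,0,35],[0,0,0,0,0,0,28],[0,0,0,0,0,0,24],[0,0,0,0,0,0,20],[0,0,0,0,0,0,18],[0,0,0,0,0,0,16],[0,0,0,0,0,0,10],[0,0,0,0,0,0,5]]]}}

```text
time_s: 7.3
eef_pos: [0.4781, 0.258, 0.1461]
eef_rot: [0.0, -0.036, 0.999, 0.0]
wrist_force: [0.0, 1.4, 1.2]
opening: 0.153
grasp_force: 59.0
```

>>> {"api": "jog_arm", "payload": {"series": [[[0,0,0,0,0,0,0],[0,0,0,0,0,0,0],[0,0,0,0,0,0,0],[0,0,0,0,0,0,0],[0,0,0,0,0,0,0],[0,0,0,0,0,0,0],[0,0,0,0,0,0,0],[0,0,0,0,0,0,0],[0,0,0,0,0,0,0],[0,0,0,0,0,0,0]]]}}

```text
time_s: 8.3
eef_pos: [0.4781, 0.2579, 0.1461]
eef_rot: [0.0, -0.036, 0.999, 0.0]
wrist_force: [-0.4, 0.8, 2.1]
opening: 0.154
grasp_force: 59.2
```

>>> {"api": "jog_arm", "payload": {"series": [[[0,0,-5,0,0,0,0],[0,0,-10,0,0,0,0],[0,0,-15,0,0,0,0],[0,0,-20,0,0,0,0],[0,0,-20,0,0,0,0],[0,0,-20,0,0,0,0],[0,0,-20,0,0,0,0],[0,0,-20,0,0,0,0],[0,0,0,0,0,0,0],[0,0,0,0,0,0,0]]]}}

```text
time_s: 9.3
eef_pos: [0.4778, 0.2577, 0.2757]
eef_rot: [-0.0, -0.036, 0.999, -0.0]
wrist_force: [-0.3, 0.3, -4.5]
opening: 0.152
grasp_force: 58.6
```

Run:
```python
from h import *
from bench import ctrl
np.set_printoptions(precision=4,suppress=True)
o=ctrl.get_obs();c=ctrl.camera("wrist");np.savez("w4.npz",**c);C=cloud(c);M=rot(o["eef_rot"])
s=ctrl.camera("side");np.savez("s4.npz",**s)
print(o["eef_pos"],o["time_s"],o["wrist_force"],o["torque"],o["opening"],o["grasp_force"])
m=mask(c["frame"],(3,150,110),(18,255,255),(150,100,420,420))
k=max(cv2.findContours(m,0,2)[0],key=cv2.contourArea);print(cv2.boundingRect(k),cv2.minAreaRect(k))
P=C[m>0];L=(P-o["eef_pos"])@M;print("grip in tool: median",np.median(L,0),np.percentile(L,2,axis=0),np.percentile(L,98,axis=0))
# key shaft in side view: below grip, from depth
S=cloud(s);d=(abs(S[...,0]-.478)<.045)&(abs(S[...,1]-.258)<.045)
for lo,hi in((.13,.15),(.15,.17),(.18,.2),(.2,.22),(.22,.24)):
    Q=S[d&(S[...,2]>lo)&(S[...,2]<hi)];print(lo,len(Q),Q.mean(0) if len(Q) else"", np.ptp(Q[:,0]) if len(Q) else "")
a=c["frame"];b=s["frame"][60:200,170:310];cv2.imwrite("pics/w4.png",np.hstack([cv2.resize(a,(480,360)),cv2.resize(b,(320,360))]))
```

```text
[0.4778 0.2577 0.2757] 9.3 [-0.2907  0.2792 -4.4806] [0.0478 0.0651 0.006 ] 0.15234052048643149 58.584821820259094
(261, 205, 38, 156) ((279.5, 282.5), (155.0, 37.0), 90.0)
grip in tool: median [ 0.0115  0.0011 -0.0314] [-0.0243 -0.0275 -0.0332] [0.0348 0.0338 0.2173]
0.13 40 [0.4775 0.2412 0.1443] 0.03198487412086992
0.15 74 [0.4787 0.241  0.1614] 0.03517719363261895
0.18 35 [0.4779 0.2493 0.1897] 0.015118738632751483
0.2 32 [0.4785 0.248  0.2096] 0.01449797836025668
0.22 38 [0.4778 0.2482 0.2301] 0.014963250621647106
```

View pics/w4.png

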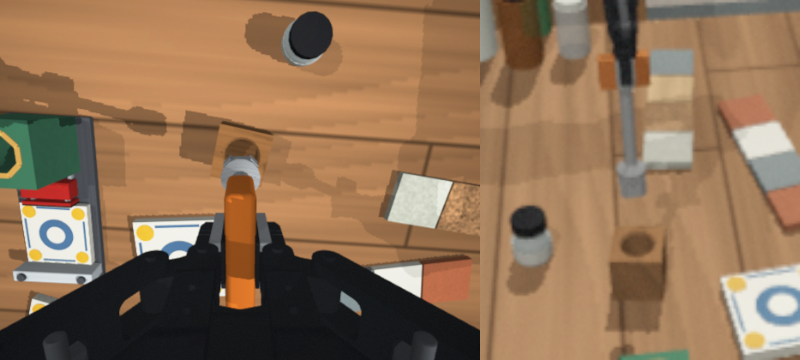

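The left half shows the key held centred, with the socket hanging above the emptied stand at (240,170). The right half shows its shaft upright and its rim well clear of the stand. I'll carry it over the bore.

Run:
```python
from h import *
from bench import ctrl
print(go(ctrl.get_obs(),[.4874,-.0187,.276],np.radians(91.4)))
```

```text
(array([  -3.5, -276.5,   -1.6]), array([-0.0007, -0.0027,  0.0467]))
```

>>> {"api": "jog_arm", "payload": {"series": [[[0,0,0,0,0,0.047,0],[0,-20,0,0,0,0,0],[0,-40,0,0,0,0,0],[0,-40,0,0,0,0,0],[0,-40,0,0,0,0,0],[0,-40,0,0,0,0,0],[0,-40,0,0,0,0,0],[0,-36,0,0,0,0,0],[-2,-20,0,0,0,0,0],[-1.5,-0.5,0,0,0,0,0]]]}}

```text
time_s: 10.4
eef_pos: [0.4876, -0.0209, 0.2746]
eef_rot: [-0.001, -0.01, 1.0, -0.0]
wrist_force: [0.6, 0.7, -2.7]
opening: 0.157
grasp_force: 59.5
```

>>> {"api": "jog_arm", "payload": {"series": [[[0,0,0,0,0,0,0],[0,0,0,0,0,0,0],[0,0,0,0,0,0,0],[0,0,0,0,0,0,0],[0,0,0,0,0,0,0],[0,0,5,0,0,0,0],[0,0,10,0,0,0,0],[0,0,5,0,0,0,0],[0,0,0,0,0,0,0],[0,0,0,0,0,0,0]]]}}

```text
time_s: 11.4
eef_pos: [0.4881, -0.0184, 0.2557]
eef_rot: [-0.0, -0.012, 1.0, 0.0]
wrist_force: [0.1, 1.3, -3.3]
opening: 0.159
grasp_force: 59.5
```

Run:
```python
from h import *
from bench import ctrl
np.set_printoptions(precision=4,suppress=True)
o=ctrl.get_obs();t=ctrl.camera("top");s=ctrl.camera("side");w=ctrl.camera("wrist")
print(o["eef_pos"],o["wrist_force"],o["torque"],go(o,[.4874,-.0187,.256],np.radians(91.4)))
S=cloud(s);d=(abs(S[...,0]-.487)<.045)&(abs(S[...,1]+.025)<.045)
for lo,hi in((.12,.14),(.17,.19),(.19,.21)):
    Q=S[d&(S[...,2]>lo)&(S[...,2]<hi)];print(lo,len(Q),Q.mean(0),Q[:,0].min(),Q[:,0].max())
a=cv2.resize(s["frame"][140:260,190:310],(400,400));b=cv2.resize(w["frame"][90:230,200:340],(400,400));cv2.imwrite("pics/p5.png",np.hstack([a,b]))
```

```text
[ 0.4881 -0.0184  0.2557] [ 0.1078  1.2783 -3.3227] [-0.0454  0.0067  0.0105] (array([ 0.7, -0.3, -0.3]), array([ 0.0002, -0.0007, -0.0003]))
0.12 74 [ 0.4895 -0.0358  0.1303] 0.4732720636934431 0.506005600822526
0.17 45 [ 0.4895 -0.0275  0.18  ] 0.48155591196610137 0.49688149989077957
0.19 40 [ 0.489  -0.0281  0.2   ] 0.4812583643072381 0.4970585537811183
```

View pics/p5.png

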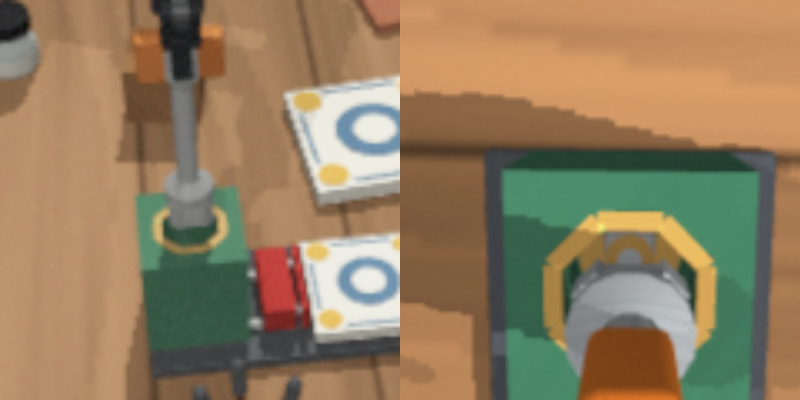

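The key stands just over the mouth, centred left to right in the wrist crop (ring and socket both at about 630). By the side depth it is about 1 mm too far in +x. I'll correct that and lower gently.

>>> {"api": "jog_arm", "payload": {"series": [[[0.9,-0.3,2,0,0,0,0],[0,0,4,0,0,0,0],[0,0,4,0,0,0,0],[0,0,4,0,0,0,0],[0,0,4,0,0,0,0],[0,0,4,0,0,0,0],[0,0,4,0,0,0,0],[0,0,4,0,0,0,0],[0,0,0,0,0,0,0],[0,0,0,0,0,0,0]]]}}

```text
time_s: 12.55
eef_pos: [0.4873, -0.0188, 0.2259]
eef_rot: [-0.0, -0.012, 1.0, 0.0]
wrist_force: [0.8, 0.3, -3.0]
opening: 0.152
grasp_force: 59.5
```

No contact. Rim is about 90 mm up, in the bore; down to about 47 mm.

>>> {"api": "jog_arm", "payload": {"series": [[[0,0,5,0,0,0,0],[0,0,5,0,0,0,0],[0,0,5,0,0,0,0],[0,0,5,0,0,0,0],[0,0,5,0,0,0,0],[0,0,5,0,0,0,0],[0,0,5,0,0,0,0],[0,0,5,0,0,0,0],[0,0,3,0,0,0,0],[0,0,0,0,0,0,0]]]}}

```text
time_s: 13.55
eef_pos: [0.487, -0.0187, 0.1824]
eef_rot: [-0.0, -0.012, 1.0, 0.0]
wrist_force: [0.6, -0.3, -3.0]
opening: 0.152
grasp_force: 59.6
```

>>> {"api": "jog_arm", "payload": {"series": [[[0,0,2,0,0,0,0],[0,0,2,0,0,0,0],[0,0,2,0,0,0,0],[0,0,1,0,0,0,0],[0,0,1,0,0,0,0],[0,0,1,0,0,0,0],[0,0,1,0,0,0,0],[0,0,1,0,0,0,0],[0,0,0,0,0,0,0],[0,0,0,0,0,0,0]]]}}

```text
time_s: 14.55
eef_pos: [0.4873, -0.0188, 0.172]
eef_rot: [0.0, -0.012, 1.0, -0.0]
wrist_force: [0.4, -0.0, -3.3]
opening: 0.153
grasp_force: 59.6
```

>>> {"api": "jog_arm", "payload": {"series": [[[0,0,0.5,0,0,0,0],[0,0,0.5,0,0,0,0],[0,0,0.5,0,0,0,0],[0,0,0.5,0,0,0,0],[0,0,0.5,0,0,0,0],[0,0,0.5,0,0,0,0],[0,0,0,0,0,0,0],[0,0,0,0,0,0,0],[0,0,0,0,0,0,0],[0,0,0,0,0,0,0]]]}}

```text
time_s: 15.55
eef_pos: [0.4873, -0.0188, 0.169]
eef_rot: [-0.0, -0.012, 1.0, -0.0]
wrist_force: [0.2, 0.5, -3.1]
opening: 0.154
grasp_force: 59.6
```

The socket has slipped over the nut without contact. Going on to just above seated.

>>> {"api": "jog_arm", "payload": {"series": [[[0,0,1.5,0,0,0,0],[0,0,1.5,0,0,0,0],[0,0,1.5,0,0,0,0],[0,0,1.5,0,0,0,0],[0,0,1.5,0,0,0,0],[0,0,1.5,0,0,0,0],[0,0,1.5,0,0,0,0],[0,0,0.5,0,0,0,0],[0,0,0,0,0,0,0],[0,0,0,0,0,0,0]]]}}

```text
time_s: 16.55
eef_pos: [0.4874, -0.0188, 0.158]
eef_rot: [0.0, -0.012, 1.0, -0.0]
wrist_force: [0.0, -0.5, -3.3]
opening: 0.156
grasp_force: 59.6
```

>>> {"api": "jog_arm", "payload": {"series": [[[0,0,0.4,0,0,0,0],[0,0,0.4,0,0,0,0],[0,0,0.4,0,0,0,0],[0,0,0.4,0,0,0,0],[0,0,0.3,0,0,0,0],[0,0,0,0,0,0,0],[0,0,0,0,0,0,0],[0,0,0,0,0,0,0],[0,0,0,0,0,0,0],[0,0,0,0,0,0,0]]]}}

```text
time_s: 17.55
eef_pos: [0.4873, -0.0188, 0.1561]
eef_rot: [0.0, -0.012, 1.0, 0.0]
wrist_force: [0.7, 0.3, -3.2]
opening: 0.153
grasp_force: 59.8
```

>>> {"api": "jog_arm", "payload": {"series": [[[0,0,0.2,0,0,0,0],[0,0,0,0,0,0,0],[0,0,0.2,0,0,0,0],[0,0,0,0,0,0,0],[0,0,0,0,0,0,0],[0,0,0,0,0,0,0],[0,0,0,0,0,0,0],[0,0,0,0,0,0,0],[0,0,0,0,0,0,0],[0,0,0,0,0,0,0]]]}}

```text
time_s: 18.55
eef_pos: [0.4876, -0.0188, 0.1561]
eef_rot: [0.0, -0.012, 1.0, -0.0]
wrist_force: [-1.4, 0.9, 5.9]
opening: 0.154
grasp_force: 60.8
```

Run:
```python
from bench import ctrl
import numpy as np
o=ctrl.get_obs();print(o["eef_pos"],o["wrist_force"],o["torque"],o["q"])
```

```text
[ 0.48757045 -0.01879542  0.15606503] [-1.40244841  0.94964542  5.93454922] [0.16942806 0.34858548 0.04828311] [-2.82384573e-01  6.96476065e-02  1.89314831e+00  2.99562920e-05
  1.17819307e+00 -1.87742415e+00]
```

>>> {"api": "jog_arm", "payload": {"series": [[[0,0,-0.3,0,0,0,0],[0,0,0,0,0,0.05,0],[0,0,0,0,0,0.05,0],[0,0,0,0,0,0.05,0],[0,0,0,0,0,0.05,0],[0,0,0,0,0,0.05,0],[0,0,0,0,0,0.05,0],[0,0,0,0,0,0.05,0],[0,0,0,0,0,0.05,0],[0,0,0,0,0,0.05,0]]]}}

```text
time_s: 19.55
eef_pos: [0.4873, -0.0189, 0.1561]
eef_rot: [-0.0, 0.212, 0.977, -0.0]
wrist_force: [-1.6, 0.6, 4.4]
opening: 0.152
grasp_force: 60.7
```

```bash
cat > f.py <<'E'
from h import *
from bench import ctrl
o=ctrl.get_obs();M=rot(o["eef_rot"]);print(o["time_s"],o["eef_pos"].round(4),o["wrist_force"].round(1),o["torque"].round(3),"yaw",round(np.arctan2(M[1,1],M[0,1]),4),o["q"][5].round(3),o["grasp_force"].round(0))
E
python3 f.py
```

```text
Traceback (most recent call last):
  File "f.py", line 3, in <module>
    o=ctrl.get_obs();M=rot(o["eef_rot"]);print(o["time_s"],o["eef_pos"].round(4),o["wrist_force"].round(1),o["torque"].round(3),"yaw",round(np.arctan2(M[1,1],M[0,1]),4),o["q"][5].round(3),o["grasp_force"].round(0))
                                                                                                                                                                                            ^^^^^^^^^^^^^^^^^^^^^^
AttributeError: 'float' object has no attribute 'round'
```

```bash
sed -i 's/o\["eef_pos"\].round(4)/np.round(o["eef_pos"],4)/;s/o\["wrist_force"\].round(1)/np.round(o["wrist_force"],1)/;s/o\["torque"\].round(3)/np.round(o["torque"],3)/;s/o\["q"\]\[5\].round(3),o\["grasp_force"\].round(0)/np.round(o["q"][5],3)/' f.py;python3 f.py
```

```text
19.55 [ 0.4873 -0.0189  0.1561] [-1.6  0.6  4.4] [0.075 0.377 0.115] yaw 1.1434 -1.426
```

>>> {"api": "jog_arm", "payload": {"series": [[[0,0,0,0,0,0.03,0],[0,0,0,0,0,0.03,0],[0,0,0,0,0,0.03,0],[0,0,0,0,0,0.03,0],[0,0,0,0,0,0.03,0],[0,0,0,0,0,0.02,0],[0,0,0,0,0,0.02,0],[0,0,0,0,0,0.02,0],[0,0,0,0,0,0.02,0],[0,0,0,0,0,0.02,0]]]}}

```text
time_s: 20.55
eef_pos: [0.4873, -0.0189, 0.1561]
eef_rot: [-0.0, 0.332, 0.943, -0.0]
wrist_force: [-3.2, -0.2, 5.8]
opening: 0.157
grasp_force: 60.8
```

```bash
python3 f.py
python3 - <<'E'
from h import *
from bench import ctrl
for n in("top","side"):
    c=ctrl.camera(n);np.savez(n+"6.npz",**c)
t=dict(np.load("top6.npz"));s=dict(np.load("side6.npz"))
cv2.imwrite("pics/p6.png",np.hstack([cv2.resize(t["frame"][165:265,245:325],(320,400),interpolation=2),cv2.resize(s["frame"][190:260,220:340],(480,280),interpolation=2)[:,:].copy() if 0 else cv2.resize(s["frame"][185:265,240:336],(480,400),interpolation=2)]))
E
```

```text
20.55 [ 0.4873 -0.0189  0.1561] [-3.2 -0.2  5.8] [-0.121  0.586  0.155] yaw 0.8938 -1.176
```

View pics/p6.png

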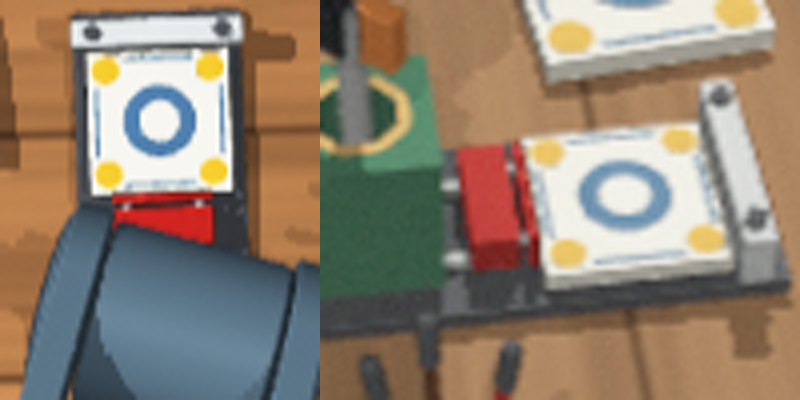

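The top half shows the jaw's rubber about touching the tile at (160,193) and the tile nearly at the fence (about 165,47). The side half shows the same, so I'll use small steps now.

>>> {"api": "jog_arm", "payload": {"series": [[[0,0,-0.2,0,0,0,0],[0,0,0,0,0,0.01,0],[0,0,0,0,0,0.01,0],[0,0,0,0,0,0.01,0],[0,0,0,0,0,0.01,0],[0,0,0,0,0,0.01,0],[0,0,0,0,0,0.01,0],[0,0,0,0,0,0.01,0],[0,0,0,0,0,0.01,0],[0,0,0,0,0,0.01,0]]]}}

```text
time_s: 21.65
eef_pos: [0.4872, -0.0188, 0.1561]
eef_rot: [-0.0, 0.374, 0.927, -0.0]
wrist_force: [-2.4, -1.3, 1.5]
opening: 0.153
grasp_force: 60.3
```

```bash
python3 f.py
```

```text
21.65 [ 0.4872 -0.0188  0.1561] [-2.4 -1.3  1.5] [-0.381  0.585  0.138] yaw 0.8042 -1.087
```

>>> {"api": "jog_arm", "payload": {"series": [[[0,0,0,0,0,0.01,0],[0,0,0,0,0,0.01,0],[0,0,0,0,0,0.01,0],[0,0,0,0,0,0.01,0],[0,0,0,0,0,0.01,0],[0,0,0,0,0,0.01,0],[0,0,0,0,0,0.01,0],[0,0,0,0,0,0.01,0],[0,0,0,0,0,0.01,0],[0,0,0,0,0,0.01,0]]]}}

```text
time_s: 22.65
eef_pos: [0.4872, -0.0188, 0.1561]
eef_rot: [-0.0, 0.42, 0.908, -0.0]
wrist_force: [-1.5, -2.0, 0.6]
opening: 0.15
grasp_force: 60.1
```

```bash
python3 f.py
```

```text
22.65 [ 0.4872 -0.0188  0.1561] [-1.5 -2.   0.6] [-0.487  0.626  0.131] yaw 0.7041 -0.987
```

>>> {"api": "jog_arm", "payload": {"series": [[[0,0,0,0,0,0.015,0],[0,0,0,0,0,0.015,0],[0,0,0,0,0,0.015,0],[0,0,0,0,0,0.015,0],[0,0,0,0,0,0.01,0],[0,0,0,0,0,0.01,0],[0,0,0,0,0,0.01,0],[0,0,0,0,0,0.01,0],[0,0,0,0,0,0.01,0],[0,0,0,0,0,0.01,0]]]}}

```text
time_s: 23.65
eef_pos: [0.4872, -0.0187, 0.1561]
eef_rot: [-0.0, 0.474, 0.881, -0.0]
wrist_force: [-2.9, -1.9, -0.7]
opening: 0.156
grasp_force: 59.9
```

```bash
python3 f.py
```

```text
23.65 [ 0.4872 -0.0187  0.1561] [-2.9 -1.9 -0.7] [-0.467  0.707  0.123] yaw 0.5842 -0.867
```

>>> {"api": "jog_arm", "payload": {"series": [[[0,0,0,0,0,0.015,0],[0,0,0,0,0,0.015,0],[0,0,0,0,0,0.015,0],[0,0,0,0,0,0.015,0],[0,0,0,0,0,0.01,0],[0,0,0,0,0,0.01,0],[0,0,0,0,0,0.01,0],[0,0,0,0,0,0.01,0],[0,0,0,0,0,0.01,0],[0,0,0,0,0,0.01,0]]]}}

```text
time_s: 24.65
eef_pos: [0.4872, -0.0188, 0.1561]
eef_rot: [-0.0, 0.526, 0.851, -0.0]
wrist_force: [-2.5, -1.0, -1.8]
opening: 0.154
grasp_force: 59.7
```

```bash
python3 f.py
python3 - <<'E'
from h import *
from bench import ctrl
c=ctrl.camera("side");np.savez("side7.npz",**c);a=dict(np.load("side6.npz"))["frame"]
cv2.imwrite("pics/p7.png",np.hstack([cv2.resize(f[195:255,260:340],(400,300),interpolation=2) for f in(a,c["frame"])]))
E
```

```text
24.65 [ 0.4872 -0.0188  0.1561] [-2.5 -1.  -1.8] [-0.448  0.782  0.176] yaw 0.4642 -0.747
```

View pics/p7.png

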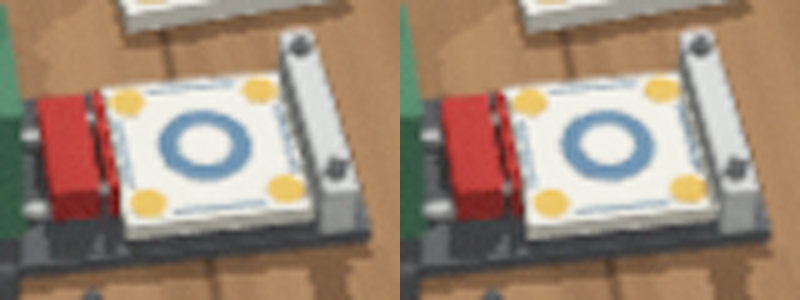

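The tile has closed on the fence (right half, gap gone at about 712,200) and the torque is rising. Small steps to finish.

>>> {"api": "jog_arm", "payload": {"series": [[[0,0,0,0,0,0.01,0],[0,0,0,0,0,0.01,0],[0,0,0,0,0,0.01,0],[0,0,0,0,0,0.005,0],[0,0,0,0,0,0.005,0],[0,0,0,0,0,0.005,0],[0,0,0,0,0,0.005,0],[0,0,0,0,0,0.005,0],[0,0,0,0,0,0.005,0],[0,0,0,0,0,0.005,0]]]}}

```text
time_s: 25.7
eef_pos: [0.4873, -0.0187, 0.1561]
eef_rot: [-0.0, 0.553, 0.833, -0.0]
wrist_force: [-2.6, -1.0, -2.4]
opening: 0.15
grasp_force: 59.6
```

```bash
python3 f.py
```

```text
25.7 [ 0.4873 -0.0187  0.1561] [-2.6 -1.  -2.4] [-0.353  0.776  0.194] yaw 0.3996 -0.682
```

>>> {"api": "jog_arm", "payload": {"series": [[[0,0,0,0,0,0.005,0],[0,0,0,0,0,0.005,0],[0,0,0,0,0,0.005,0],[0,0,0,0,0,0.005,0],[0,0,0,0,0,0.004,0],[0,0,0,0,0,0.004,0],[0,0,0,0,0,0.004,0],[0,0,0,0,0,0.004,0],[0,0,0,0,0,0.004,0],[0,0,0,0,0,0.004,0]]]}}

```text
time_s: 26.7
eef_pos: [0.4873, -0.0188, 0.1561]
eef_rot: [-0.0, 0.571, 0.821, -0.0]
wrist_force: [-2.2, -1.1, -3.9]
opening: 0.156
grasp_force: 59.4
```

```bash
python3 f.py
```

```text
26.7 [ 0.4873 -0.0188  0.1561] [-2.2 -1.1 -3.9] [-0.42   0.868  0.271] yaw 0.3556 -0.638
```

Torque is 0.271 N m while turning, against 0.125 N m free, so the jaw is pressing at about 25–30 N. Stop here and let go.

>>> {"api": "jog_arm", "payload": {"series": [[[0,0,0,0,0,0,14],[0,0,0,0,0,0,16],[0,0,0,0,0,0,18],[0,0,0,0,0,0,22],[0,0,0,0,0,0,28],[0,0,0,0,0,0,36],[0,0,0,0,0,0,46],[0,0,0,0,0,0,56],[0,0,0,0,0,0,60],[0,0,0,0,0,0,60]]]}}

```text
time_s: 27.7
eef_pos: [0.4873, -0.0187, 0.1562]
eef_rot: [-0.0, 0.571, 0.821, 0.0]
wrist_force: [1.1, -0.1, 0.1]
opening: 0.705
grasp_force: 0.0
```

```bash
python3 f.py
```

```text
27.7 [ 0.4873 -0.0187  0.1562] [ 1.1 -0.1  0.1] [-0.021  0.015 -0.011] yaw 0.356 -0.638
```

Free of the key (wrist reads near zero). Straight up, clear.

>>> {"api": "jog_arm", "payload": {"series": [[[0,0,-3,0,0,0,60],[0,0,-8,0,0,0,60],[0,0,-12,0,0,0,60],[0,0,-20,0,0,0,60],[0,0,-20,0,0,0,60],[0,0,-20,0,0,0,60],[0,0,-20,0,0,0,60],[0,0,-17,0,0,0,60],[0,0,0,0,0,0,60],[0,0,0,0,0,0,60]]]}}

```text
time_s: 28.7
eef_pos: [0.4874, -0.0188, 0.2767]
eef_rot: [0.001, 0.571, 0.821, 0.0]
wrist_force: [-0.1, -0.2, -1.0]
opening: 0.698
grasp_force: 0.0
```

```bash
python3 f.py
python3 - <<'E'
from h import *
from bench import ctrl
np.set_printoptions(precision=4,suppress=True)
c=ctrl.camera("side");w=ctrl.camera("wrist");C=cloud(c)
d=(abs(C[...,0]-.488)<.05)&(abs(C[...,1]+.02)<.05)&(C[...,2]>.115)&(C[...,2]<.2)
print("grip top",np.percentile(C[d][:,2],[90,97,99]))
for lo in(.115,.13,.15,.18):
    Q=C[d&(C[...,2]>lo)&(C[...,2]<lo+.012)];print(lo,len(Q),Q.mean(0))
cv2.imwrite("pics/p8.png",np.hstack([cv2.resize(c["frame"][150:270,220:350],(433,400),interpolation=2),cv2.resize(w["frame"],(360,400))]))
E
```

```text
28.7 [ 0.4874 -0.0188  0.2767] [-0.1 -0.2 -1. ] [-0.06   0.026 -0.009] yaw 0.356 -0.638
grip top [0.1892 0.1899 0.1905]
0.115 19 [ 0.4873 -0.0282  0.1213]
0.13 17 [ 0.4865 -0.0292  0.1358]
0.15 32 [ 0.4874 -0.0334  0.158 ]
0.18 126 [ 0.4875 -0.0263  0.1872]
```

View pics/p8.png

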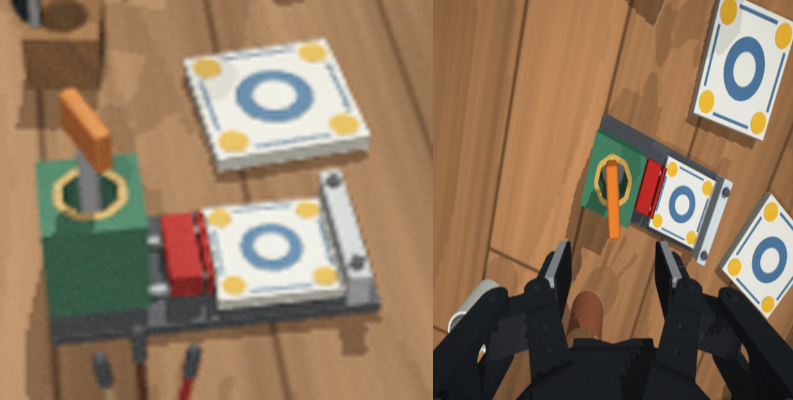

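The key stands upright in the bore with its top at 189 mm, where fully seated is 188 mm. The tile is held between jaw and fence (left half, around 270,245), and the hand is clear.

```bash
python3 -c "
from bench import ctrl
print(ctrl.hand_in())"
```

```text
the job is handed in; nothing more can be done
None
```

The job is handed in: the tile is clamped against the fence, the last torque felt while turning was 0.27 N m (a bit over the 0.2 asked, roughly 30 N on the tile), and the key stands fully seated on the nut with the hand clear.

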